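# Find the catch and spring open the dust extractor's filter cover

## Task

Open the slotted filter cover of the bench dust extractor. Its press catch sits in a notch somewhere along the bare metal rim on the robot's side and looks just like the rim, so feel for it: touch a fingertip down gently on top of the rim at its left-hand end (as seen from the robot), run it along the rim to the right, keeping it on the rim, until it comes to the notch, and press the catch down inside the notch until the cover springs up by itself, without prying or pushing at the cover. Then take the finger well clear; leave the cover standing open, and do not pick up or shift any of the things lying about.

Things in the scene. Friction and masses are not known exactly. Their poses are not given: they have to be found in the camera images.
- extractor: Grey box fixed to the bench, 410 mm wide (y), 224 deep (x), origin under its centre; x points away from the robot, y to the robot's left when unturned. End housings (|y| = 110 to 207 mm) are 113 mm high. Between them: the bare metal rim (x = -110 to -78 mm, robot's side), and behind it the slotted filter cover (x = -75 to 75 mm, 216 mm wide), tops flush, 110 mm above the bench.
- rim_left (a point): Left end of the bare rim, middle of its depth, on its flat top (110 mm above the bench); axes as the extractor's. The rim is a rigid bar, 32 mm deep (x) and 220 mm long, running from here along -y to rim_right. One notch, 46 mm long, is cut right across it, open upwards and towards the robot; the notch's middle is 100 to 190 mm from here, so at least the first 77 mm are plain.
- rim_right (a point): Right end of the bare rim, middle of its depth, on its top; axes as the extractor's.
- catch (a joint): Travel of the press catch, 0 (at rest) to 0.008 m (fully down). It is a flat metal plate filling the notch, 42 mm long (y) and 31 mm deep (x), its top 6 mm below the rim's top. It goes straight down: 1.6 N start it, 3.6 N take it to 0.005 m, where the cover is let go, about 5 N to the bottom, which is rigid. It springs back up when released.
- cover (a joint): Opening of the filter cover, 0 (shut, latched) to 0.36 rad (open, on its stay). Hinged along its edge far from the robot. When the catch is pressed, a spring lifts the robot-side edge by about 50 mm within a second; it then stays up by itself.
- spectacles: Bystander: black spectacle frame lying with folded temples, 135 x 50 x 16 mm, origin under its middle. Leave it alone.
- flat_file: Bystander: flat file with a wooden handle, 245 x 24 x 24 mm, lying along its x, origin near its middle. Leave it alone.
- pliers: Bystander: small pliers lying flat, 170 x 62 x 14 mm, origin under the pivot. Leave it alone.
- brush: Bystander: bench brush with a wooden handle, lying along its x, about 200 mm long. Leave it alone.
- glue_bottle: Bystander: white dropper bottle standing, 36 mm across, 80 mm tall, origin under its centre. Leave it alone.
- compound_tin: Bystander: low round steel tin, 52 mm across, 28 mm tall, standing on the extractor's left end housing, origin under its centre. Leave it alone.
- acetate_blank: Bystander: amber acetate plate, 70 x 42 x 8 mm, lying on the extractor's right end housing, origin under its centre. Leave it alone.

How it is judged:
By the outcome, as a careful person would: the job done as asked, in the order asked, and still so for the second after the job is handed in, with the robot touching nothing.
It also fails if it takes over 54 s, if anything falls off the work surface, if the arm or the gripper's body presses on something with over 40 N, if the wrist force passes 120 N, or if a joint passes its speed limit or range.

## Robot

A 6-joint arm with a two-finger parallel gripper is mounted at the origin on the work surface. World frame = base frame: x ahead of the robot, y to its left, z up, the work surface at z = 0. Lengths are in m, angles in rad, forces in N, time in s.
With the tool pointing down it reaches from about 0.375 to 0.925 m from the base axis. Payload 5.7 kg.
Tool frame: the origin (TCP) lies at the very end of the fingers, on their centre line; the grasp point (between the pads) lies 19 mm behind it; z points along the fingers, y is the line along which they close (so a half turn about z gives the same grasp; the last joint's range is limited). The gripper opens to 88 mm and grips with 3 to 60 N. Pads are 20 mm wide; open, the fingers measure 115 mm over their backs; the gripper's body (75 mm by 178 mm) begins 61 mm behind the grasp point.
Start: joints at [1.126, 0.359, 1.51, -0, 1.272, -0.115], TCP at [0.194, 0.568, 0.223] pointing down, gripper open.
Joint ranges: [-2.97, 2.97], [-1.01, 2.36], [0.21, 2.38], [-0.96, 4.11], [0.2, 2.71], [-2.98, 2.98]. Speed limits (rad/s): [2.39, 2.39, 3.14, 3.14, 3.14, 3.14].

## Interface

Orientations are given as [roll, pitch, yaw] about the fixed x, y, z axes, in that order (R = Rz(yaw) Ry(pitch) Rx(roll)).
In Python, from station import env gives the robot as it stands. Calls block until the motion is done:
- env.move_to(position, orientation): joint-space move of the TCP to a pose.
- env.movel(position, frame=None, rate=0.15): straight line of the TCP; frame=None keeps the orientation; rate is the mean speed in m/s.
- env.move_joints(angles): joint-space move.
- env.grip(opening, newtons=None): finger opening in m; newtons is the grip in N (None keeps the last); returns when the fingers have stopped.
- env.wait(seconds).
- env.solve_ik(position, orientation): joint angles nearest the present ones, or None.
- env.observe(): the state.
- env.camera(name): name is "side" or "top"; returns a dict with "image" (384x512x3 uint8, red, green, blue), "fx", "fy", "cx", "cy" (pixels), "R" (3x3) and "t" (3): a world point X has camera coordinates R X + t. Camera axes: x right, y down, z forward; pixel columns grow to the right and rows downward; lengths in m; the calibration is good to about 2 mm. A picture is of the moment at which its call begins. There is no depth.
A pose or a line that the arm cannot do raises env.Unreachable and nothing moves.
- env.finish_job(): hands the job in; it is judged then, once.
Trained networks look in the newest picture that a camera, given by its name, has taken for a name from the list of things; names that differ only in an ending like _2 or _b are one class to them, and where a whole thing is asked for, a point or a joint stands for the part that bears it (a point fixed in the world has none). Each returns a list of dicts, best first, with "score" (0 to 1); they miss things now and then, are a little off and sometimes report something else, mostly with a low value. They report only what shows in the picture. A call takes as long as a camera call.
- env.silhouettes(target, camera): "mask" (384x512 bool, what is visible of it) and "centre" ([column, row] in pixels, amid what is visible of it).
The state is a dict: "time": time; "qpos": joint angles; "joint_velocities": joint speeds; "joint_torque": joint torques, N m; "eef_pos": TCP position; "tool_rot": TCP orientation; "ft_force": force on the tool from outside, world axes, zero at the start; "ft_torque": the same for the moment, N m; "finger_gap": finger opening in m; "finger_force": force on a finger pad.
Only numpy, scipy, OpenCV 4.12 (cv2) and the standard library are available. Lean on these libraries where they do the work, as an engineer would, in place of code of your own. Each camera call takes 0.05 s, during which the arm holds its last target. There are 200 camera calls.

## Working session

There is one attempt and no reset: what is moved stays moved. The work goes in short steps, each a Python script; the robot and the scene stay as the last script left them, time stands still between calls to the robot, and variables do not carry over. Pictures are saved under pics/ and viewed, at most 10 in all, crops included, and the job is handed in when it is done.

```bash
mkdir -p pics; ls; python3 - <<'E'
from station import env
import cv2,numpy as np
for n in("top","side"):
    c=env.camera(n); cv2.imwrite(f"pics/{n}0.png",c["image"][:,:,::-1])
    print(n,c["fx"],c["cx"],c["cy"],np.round(c["R"],4).tolist(),np.round(c["t"],4).tolist(), (-np.array(c["R"]).T@c["t"]).round(3))
    for k in("extractor","cover","catch","rim_left"):
        try:
            for s in env.silhouettes(k,n)[:2]:
                m=s["mask"].astype(np.uint8); print(k,s["score"],s["centre"],m.sum(),cv2.boundingRect(m))
        except Exception as e: print(k,e)
o=env.observe();print(o["time"],o["ft_force"],o["tool_rot"],o["finger_gap"])
E
```

```text
pics
top 412.7046053109154 259.4534802945777 193.64210842483016 [[0.0091, -0.9999, 0.0053], [-0.9761, -0.0101, -0.217], [0.2171, -0.0032, -0.9761]] [-0.0053, 0.6085, 1.1696] [0.34  0.005 1.274]
extractor 0.79 [245.3, 186.7] 9956 (160, 131, 167, 117)
cover 0.69 [239.0, 189.1] 3733 (197, 153, 84, 68)
catch 0.55 [241.7, 219.3] 141 (232, 214, 15, 13)
catch 0.48 [335.0, 250.9] 671 (318, 228, 31, 62)
rim_left 0.66 [243.4, 189.9] 10119 (159, 130, 167, 118)
rim_left 0.62 [311.6, 233.8] 138 (303, 227, 14, 13)
side 385.51054145730757 253.04830220451237 198.63163852275414 [[0.8289, -0.5594, 0.007], [-0.2707, -0.412, -0.87], [0.4896, 0.7192, -0.493]] [-0.4939, 0.2541, 0.9047] [ 0.035 -0.822  0.671]
extractor 0.83 [255.1, 212.8] 6812 (201, 158, 107, 102)
cover 0.69 [248.8, 187.6] 1606 (219, 171, 64, 37)
catch 0.61 [213.9, 254.4] 427 (200, 225, 25, 51)
catch 0.45 [218.4, 197.6] 69 (215, 193, 12, 8)
rim_left 0.93 [256.6, 213.7] 6887 (201, 158, 106, 103)
0.5 [0.8010252  0.00930328 0.55004579] [-3.14141091e+00  1.10151120e-06  2.81176045e+00] 0.08799507851879675
```

View pics/top0.png

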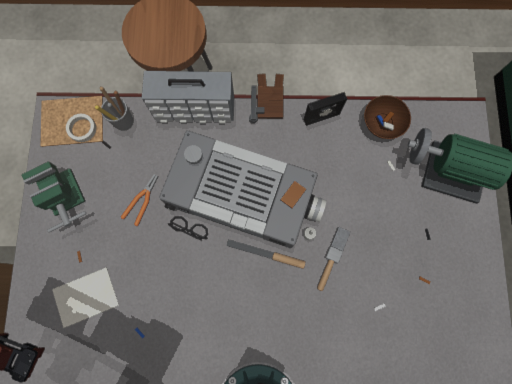

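View pics/side0.png

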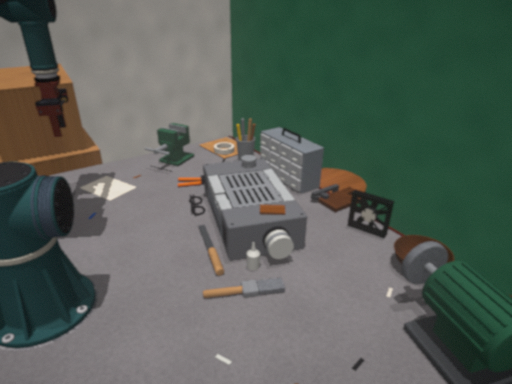

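```bash
cat > h.py <<'E'
from station import env
import cv2,numpy as np
from scipy.optimize import minimize
def proj(c,P):
    q=np.asarray(P,float)@np.array(c["R"]).T+np.array(c["t"]); return np.c_[c["fx"]*q[:,0]/q[:,2]+c["cx"],c["fy"]*q[:,1]/q[:,2]+c["cy"]]
def w(p,P):
    P=np.asarray(P,float); a,b=np.cos(p[2]),np.sin(p[2])
    return np.c_[p[0]+a*P[:,0]-b*P[:,1],p[1]+b*P[:,0]+a*P[:,1],P[:,2]]
def box(x0,x1,y0,y1,z): return [[x0,y0,z],[x1,y0,z],[x1,y1,z],[x0,y1,z]]
E
python3 - <<'E'
from h import *
D=[]
for n in("top","side"):
    c=env.camera(n)
    D.append((c,env.silhouettes("extractor",n)[0]["mask"],env.silhouettes("cover",n)[0]["mask"]))
def fill(q):
    m=np.zeros((384*4,512*4),np.uint8); cv2.fillConvexPoly(m,cv2.convexHull((q*4+1.5).round().astype(np.int32)),1)
    return cv2.resize(m.astype(np.float32),(512,384),interpolation=cv2.INTER_AREA)
body=[v for z in(0,.113) for v in box(-.112,.112,-.207,.207,z)]
cov=box(-.075,.075,-.108,.108,.11)
def cost(p,full=False):
    r=[]
    for c,e,k in D:
        for m,g in((e,body),(k,cov)):
            f=fill(proj(c,w(p,g))); m=m.astype(float); r.append(1-np.minimum(f,m).sum()/np.maximum(f,m).sum())
    return r if full else sum(r)
best=None
for yaw in(-.2,-.3,-.4):
    s=minimize(cost,[.375,.06,yaw],method="Nelder-Mead",options=dict(initial_simplex=[[.375,.06,yaw],[.395,.06,yaw],[.375,.08,yaw],[.375,.06,yaw+.1]]))
    if best is None or s.fun<best.fun: best=s
p=best.x; print(p,best.fun,cost(p,True)); np.save("p.npy",p)
L=w(p,[[-.094,.11,.11],[-.094,-.11,.11]]);print(L)
out=[]
for (c,_,_),(u,v,ww,hh) in zip(D,((155,125,180,125),(190,140,125,125))):
    S=4 if ww==180 else 4
    im=cv2.resize(c["image"][v:v+hh,u:u+ww,::-1],None,fx=S,fy=S,interpolation=cv2.INTER_CUBIC)
    for g,col in((box(-.110,-.078,-.11,.11,.11),(0,0,255)),(cov,(0,255,0)),(box(-.112,.112,-.207,.207,.113),(255,0,0))):
        q=((proj(c,w(p,g))-[u,v]+.5)*S).round().astype(np.int32); cv2.polylines(im,[q],True,col,1)
    cv2.imwrite(f"pics/c{ww}.png",im)
E
```

```text
[ 0.62071681  0.06261372 -0.32200054] 0.442796485008085 [np.float64(0.20174927113702623), np.float64(0.0316534504227014), np.float64(0.14992846705276608), np.float64(0.05946529639559128)]
[[ 0.56635915  0.19670788  0.11      ]
 [ 0.49673687 -0.01198505  0.11      ]]
```

View pics/c180.png

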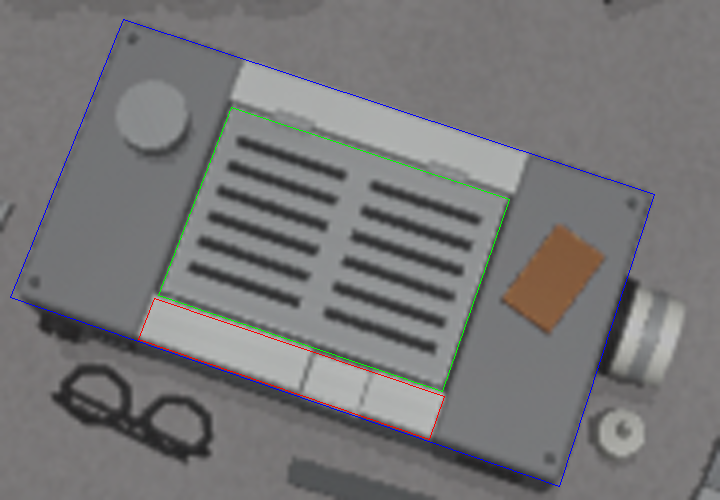

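View pics/c125.png

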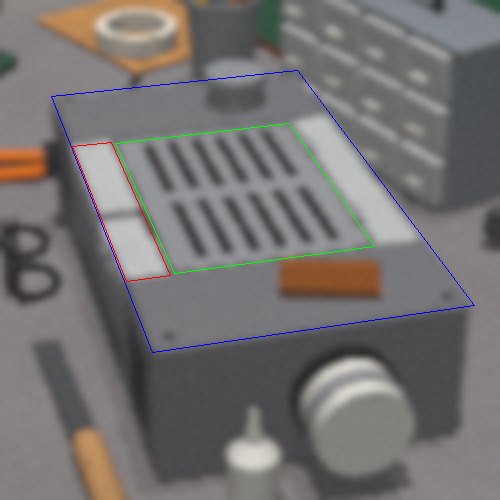

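The picture shows the extractor fitting well: blue, red and green outlines lie on the edges. Faint seams in the rim at crop (308,372) and (365,395) hint at a notch about 140 mm from the left end. I'll feel for it to be sure.

```bash
cat >> h.py <<'E'
p=np.load("p.npy"); ORI=[np.pi,0,p[2]+np.pi]
def pt(s,z): return w(p,[[-.095,.11-s,z]])[0]   # s along the rim from rim_left
E
python3 - <<'E'
from h import *
env.grip(0.0,20); env.move_to(pt(.018,.19),ORI); print(env.observe()["time"])
env.movel(pt(.018,.125),rate=.1); env.wait(.3)
F=[]
for i in range(6): F.append(env.observe()["ft_force"]); env.wait(.05)
print(np.round(F,2)); np.save("f0.npy",np.mean(F,0)); o=env.observe(); print(o["time"],o["eef_pos"],pt(.018,.125),o["finger_gap"],o["tool_rot"])
t=o["time"]; env.movel(pt(.018,.123),rate=.03); o=env.observe();print(o["time"]-t,o["ft_force"])
E
```

```text
4.0667
[[-0.14 -0.2  -0.03]
 [-0.44 -1.09  0.34]
 [ 0.02  0.45 -0.52]
 [-1.12 -0.17 -0.2 ]
 [-0.24 -0.69 -0.11]
 [-0.64  0.21  0.38]]
5.4667 [0.55974354 0.17995421 0.12505594] [0.55971418 0.17994947 0.125     ] 0.0007479815375398792 [3.14151905e+00 8.51230011e-05 2.81952509e+00]
0.25 [ 0.45999633 -0.27892101 -0.66721759]
```

```bash
cat >> h.py <<'E'
def fz(n=5):
    v=[]
    for _ in range(n): env.wait(.02); v.append(env.observe()["ft_force"][2])
    return float(np.mean(v))
E
python3 - <<'E'
from h import *
b=np.load("f0.npy")[2]
env.movel(pt(.018,.1135),rate=.05); z=.1135
while z>.1065:
    f=fz(); print(round(z,4),round(f,2),round(env.observe()["eef_pos"][2],5))
    if f>1.5: break
    z-=.0004; env.movel(pt(.018,z),rate=.01)
print(env.observe()["time"])
E
```

```text
0.1135 0.08 0.11329
0.1131 0.02 0.11321
0.1127 -0.12 0.11271
0.1123 -0.09 0.11228
0.1119 0.1 0.11188
0.1115 0.36 0.1115
0.1111 -0.2 0.11112
0.1107 -0.01 0.11068
0.1103 1.55 0.1104
8.8083
```

```bash
python3 - <<'E'
from h import *
z=.1101; s=.018; log=[]; zr=.1101; found=False
env.movel(pt(s,z),rate=.01); print(fz())
while s<.2:
    s+=.004; env.movel(pt(s,z),rate=.03); f=fz(); n=0
    while f<.9 and z>zr-.0013:
        z-=.0003; env.movel(pt(s,z),rate=.01); f=fz(); n+=1
    e=env.observe()["eef_pos"]; print(round(s,3),round(z*1e3,2),round(e[2]*1e3,2),round(f,2),n)
    if f<.9: found=True; break
    zr=z
    if f>15: break
    if abs(f-3)>1: z+=float(np.clip((f-3)*5e-5,-2e-4,2e-4))
print(found,env.observe()["time"])
E
```

```text
4.922790644097253
0.022 110.1 110.38 5.0 0
0.026 110.2 110.37 5.52 0
0.03 110.33 110.37 5.5 0
0.034 110.45 110.39 4.87 0
0.038 110.54 110.4 3.72 0
0.042 110.54 110.38 2.95 0
0.046 110.54 110.41 2.12 0
0.05 110.54 110.44 1.51 0
0.054 110.17 110.37 5.35 1
0.058 110.29 110.42 3.65 0
0.062 110.29 110.41 3.42 0
0.066 110.29 110.38 4.28 0
0.07 110.35 110.4 4.5 0
0.074 110.43 110.38 3.65 0
0.078 110.43 110.42 3.96 0
0.082 110.43 110.4 3.51 0
0.086 110.43 110.38 3.05 0
0.09 110.43 110.4 3.2 0
0.094 110.43 110.4 2.79 0
0.098 110.43 110.38 2.25 0
0.102 110.43 110.4 2.21 0
0.106 110.43 110.4 1.97 0
0.11 110.37 110.41 2.64 0
0.114 110.37 110.41 2.46 0
0.118 110.37 110.36 2.98 0
0.122 110.37 110.29 1.98 0
0.126 110.02 109.98 3.11 1
0.13 108.52 108.53 -0.01 5
True 21.7417
```

Contact was lost at s = 130 mm, so the left edge is at about 116.5 mm and the notch middle at about 139 mm. That agrees with the picture. Now I'll press.

```bash
python3 - <<'E'
from h import *
s=.1393; z=.1085
env.movel(pt(s,z),rate=.03); print(fz(), env.observe()["ft_force"])
while z>.0965:
    z-=.0007; env.movel(pt(s,z),rate=.015); f=fz(3); print(round(z*1e3,2),round(env.observe()["eef_pos"][2]*1e3,2),round(f,2))
    if f>7: break
env.wait(.3)
print(env.observe()["time"],env.observe()["ft_force"])
c=env.camera("side"); im=cv2.resize(c["image"][110:280,150:350,::-1],None,fx=4,fy=4,interpolation=cv2.INTER_CUBIC); cv2.imwrite("pics/press.png",im[:600])
E
```

```text
0.06407196793961167 [-0.5466793   0.30774849  0.12255041]
107.8 107.76 0.63
107.1 107.06 -0.44
106.4 106.38 -0.19
105.7 105.66 0.13
105.0 104.97 -0.16
104.3 104.39 0.44
103.6 103.68 1.48
102.9 102.94 1.66
102.2 102.19 2.81
101.5 101.53 2.79
100.8 100.82 3.07
100.1 100.12 3.4
99.4 99.1 0.56
98.7 98.5 0.09
98.0 98.07 3.63
97.3 97.3 4.41
96.6 96.53 3.85
95.9 96.26 8.9
27.9833 [-4.77760608 -0.86399073  8.43571639]
```

View pics/press.png

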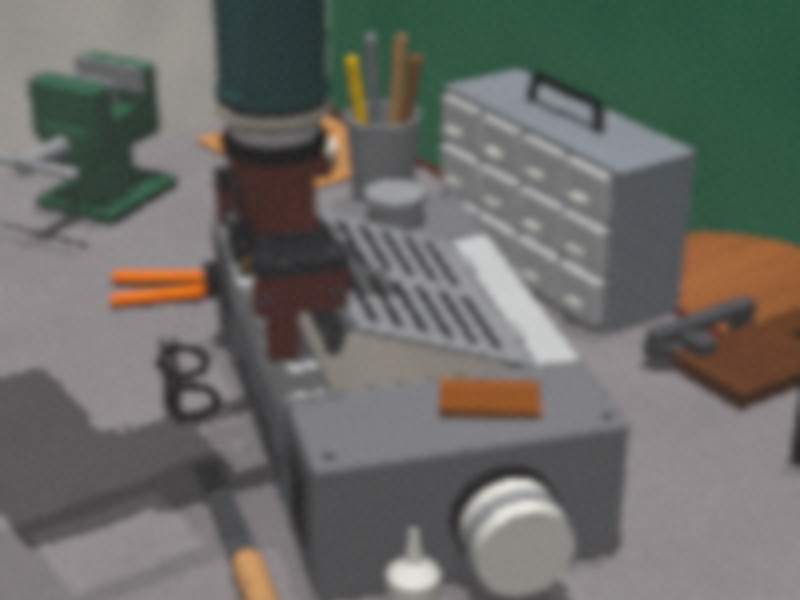

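The cover is standing open, with its front edge raised around crop (420,350). I'll back out through the notch's open side and then up.

```bash
python3 - <<'E'
from h import *
def q(x,z): return w(p,[[x,.11-.1393,z]])[0]
for x,z in((-.099,.1055),(-.17,.125),(-.19,.24)):
    env.movel(q(x,z),rate=.08); o=env.observe(); print(o["time"],np.round(o["ft_force"],2),np.round(o["eef_pos"],3))
j=env.observe()["qpos"]; env.movel(w(p,[[-.19,.25,.25]])[0],rate=.15); env.wait(.5); print(env.observe()["time"],env.observe()["ft_force"])
c=env.camera("top"); cv2.imwrite("pics/end.png",cv2.resize(c["image"][110:280,130:360,::-1],None,fx=3,fy=3,interpolation=cv2.INTER_CUBIC))
E
```

```text
28.3167 [ 0.88  0.02 -0.42] [0.518 0.066 0.106]
29.3833 [ 0.06 -0.35  0.04] [0.451 0.089 0.125]
30.9917 [ 0.22  0.06 -1.04] [0.431 0.095 0.24 ]
33.5083 [-0.12920883  0.06769381  0.35627337]
```

View pics/end.png

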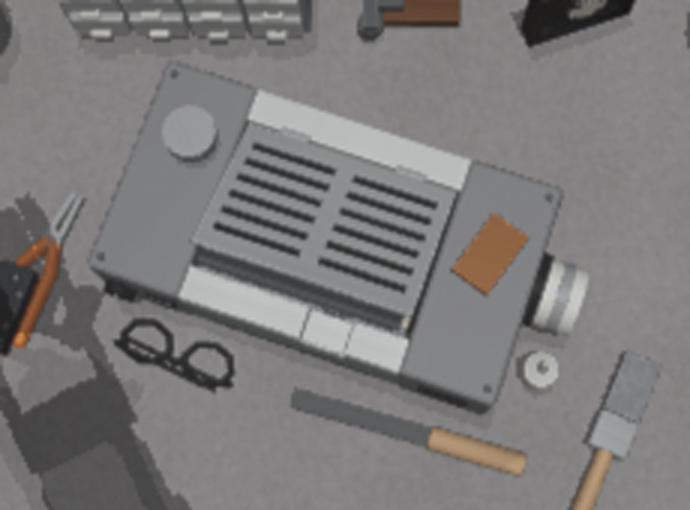

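The picture shows the cover open, with its raised front edge running from (200,250) to (410,320). Tin, plate, spectacles, file and bottle are where they were, and the arm is clear at the left.

```bash
python3 -c "
from station import env
print(env.finish_job())"
```

```text
the job is handed in; nothing more can be done
None
```

The cover is standing open: I felt along the rim to the notch about 139 mm from its left end, pressed the catch until the cover sprang up, moved the finger clear without disturbing anything visible in the last picture, and handed the job in at about 34 s.

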